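# Reset the analyser's key switch

## Task

Reset the analyser at its key switch: take the square-headed key from its stand, push it fully home into the lock on the white console, turn it clockwise to its stop and back home again, then draw it out and stand it back, fully down, in the same stand. Work gently, feeling for the keyhole and the stop rather than forcing the key, and leave the round-headed key and the other things on the bench alone.

Things in the scene. Friction and masses are not known exactly. Their poses are not given: they have to be found in the camera images.
- key: Key to use, upright in its stand, 40 to 85 g. Origin on its axis under its steel collar (disc 32 mm across, 4 mm high); z up towards the head. Head: upright square black plastic plate from 4 to 40 mm above the origin, 30 mm wide along x, 8 mm thick along y. Blade: 26 mm down from the origin (see key_tip). Same after a half turn about z.
- key_tip (a point): Lower end of the key's steel blade, on its axis, 26 mm below the key's origin. The blade is a round shank 5 mm thick; from 10 mm below the origin down it carries a flat bit 18 mm wide along the key's x and 4.5 mm thick along y, narrowed to 16 by 3 mm over the last 2 mm.
- stand: Stand of the square-headed key: fixed grey block 60 x 60 mm, 40 mm high, origin at the centre of its underside, z up. Round hole 24 mm across, 34 mm deep in the centre of its top; the key hangs in it by its collar, any way round, a few mm off centre. An identical block holds the other key; the two may have changed places.
- other_key: The key to leave alone, in the other stand: like the first, origin under its collar, but its head is a round disc 38 mm across, 8 mm thick along its y, its top 42 mm above the origin.
- console: Fixed white console, 150 mm (x) by 170 mm (y), 60 mm high, origin at the centre of its underside, z up. A square aluminium lock 46 x 46 mm rises on it to 96 mm above the bench; the keyhole is in its flat top. The key goes in until its collar lies on that face. Once turned, the bit is caught under the 6 mm face plate: it comes out only at home, in line with the slot within 0.1 rad.
- keyhole (a point): Drawn centre of the keyhole, level with the lock's top face, 30 mm to the console's +y of its centre; axes as the console's. The slot is 19.5 mm long along x, 6 mm wide along y, edges bevelled 0.5 mm. The real slot lies up to 4 mm off this point along x and along y, differently each time, to be found by feel or sight; its direction is exact.
- plug (a joint): The lock's turning plug below the face plate, rad: 0 home (in line with the keyhole), growing clockwise seen from above to a hard stop at 1.2 (about 70 degrees). Friction about 0.045 N m, no spring: it stays where left. The key has about 0.15 rad of play in it either way, so it turns that much further than the plug.
Not all that is in view belongs to the job. What is shaped like the console but orange is not meant.

How it is judged (in metres and radians):
On the way, in this order (a step that is already met when the one before it is completed fails the run):
1. the key is fully home in the lock, plug not yet turned (z of key_tip in the frame of keyhole below -0.023 m and horizontal distance between key_tip and keyhole below 0.008 m and angle between key's own z axis and vertical below 0.12 rad and value of joint plug below 0.3 rad), for 0.2 s.
2. the plug is turned to its stop with the key (z of key_tip in the frame of keyhole below -0.023 m and horizontal distance between key_tip and keyhole below 0.008 m and angle between key's own z axis and vertical below 0.12 rad and value of joint plug above 1.14 rad), for 0.1 s.
3. the plug is back home, the key still in (z of key_tip in the frame of keyhole below -0.023 m and horizontal distance between key_tip and keyhole below 0.008 m and angle between key's own z axis and vertical below 0.12 rad and value of joint plug below 0.08 rad), for 0.1 s.
4. the key is drawn clear of the lock (z of key_tip in the frame of keyhole above 0.005 m), for 0.05 s.
At the end, for the whole second after the job is handed in: The key stands upright (within 0.1 rad) and at rest in its own stand, its axis within 6 mm of the stand's and its collar down on the block (within 2.5 mm), and the plug is home (below 0.08 rad) (horizontal distance between key and stand below 0.006 m and z of key in the frame of stand between 0.037 and 0.0425 m and angle between key's own z axis and vertical below 0.1 rad and linear speed of key below 0.02 m/s and value of joint plug below 0.08 rad); the robot touches nothing.
It fails at once if the key is pressed against the lock or console with more than 70 N in all (contact force between key and console above 70 N).
It fails at once if the key is pressed on the lock with more than 30 N before its bit is down in the plug (contact force between key and console above 30 N and z of key_tip in the frame of keyhole above -0.01 m).
It fails at once if the fingers or the arm press on the console with more than 15 N (contact force between any of the fingers, the arm and console above 15 N).
It fails at once if the round-headed key is moved by more than 20 mm (distance of other_key from where it was at the start of the episode above 0.02 m).
It fails at once if another thing on the bench is moved by more than 20 mm (distance of any of reagent, tube_rack, beaker, marker, slide_box, carton from where it was at the start of the episode above 0.02 m).
It also fails if it takes over 72 s, if anything falls off the work surface, if the arm or the gripper's body presses on something with over 40 N, if the wrist force passes 120 N, or if a joint passes its speed limit or range.

## Robot

A 6-joint arm with a two-finger parallel gripper is mounted at the origin on the work surface. World frame = base frame: x ahead of the robot, y to its left, z up, the work surface at z = 0. Lengths are in mm, angles in rad, forces in N, time in s.
With the tool pointing down it reaches from about 300 to 1000 mm from the base axis. Payload 5.1 kg.
Tool frame: the origin (TCP) lies at the very end of the fingers, on their centre line; the grasp point (between the pads) lies 19 mm behind it; z points along the fingers, y is the line along which they close (so a half turn about z gives the same grasp; the last joint's range is limited). The gripper opens to 95 mm and grips with 3 to 60 N. Pads are 20 mm wide; open, the fingers measure 119 mm over their backs; the gripper's body (75 mm by 180 mm) begins 59 mm behind the grasp point.
Start: joints at [1.18, 0.124, 1.65, -0, 1.367, -0.083], TCP at [196.947, 619.432, 214.656] pointing down, gripper open.
Joint ranges: [-2.61, 2.61], [-1.02, 2.33], [0.03, 2.71], [-1.35, 4.49], [0.32, 2.68], [-2.91, 2.91]. Speed limits (rad/s): [2.57, 2.57, 3.14, 3.14, 3.14, 3.14].

## Interface

Orientations are given as a unit quaternion [w, x, y, z].
In Python, from workcell import r, eyes gives the robot as it stands.
- The arm moves only by the shell command python3 -m pendant 'ROWS' [OPENING]. ROWS is a JSON object of lists of equal length, an entry for each row: "delta_pos": the shift along the tool's x, y, z in cm, a list of three; "rot": the turn, a rotation vector about the tool's x, y, z in rad, a list of three. A call has 1 to 20 rows; each row shifts and turns the commanded pose from where the row before left it, along the tool's axes as they then stand; what a row does not reach is not made up. A row lasts 1/10 s, in which the tool goes at most 50 mm and 8.59 degrees, less where a joint would pass 70% of its speed; a pose out of reach is approached as far as the arm can. A call is refused whole if a number of a shift passes 5 or a number of a turn 0.15, either way. A call with a gripper value outside its range is refused whole. OPENING is the finger opening in cm, from 0 to 9.51, set as the call begins (- or left out, the last holds). The fingers move at their own pace and stop on an object; the grip force is fixed at half the most. Time passes only in rows, so rows that do not move let the fingers close. It gives the time, the measured TCP pose, the force, the opening and the grip force at its end, in the units of the state.
- r.state(): the state, without advancing time (a new reading comes with each control period).
- eyes.get_image(name): name is "scene" or "top" or "wrist"; returns the picture (420x560x3 uint8, blue, green, red); there is no depth.
- eyes.camera_info(name): a dict with "mtx" (3x3 intrinsics, pixels), "cam_to_world" (4x4, takes a point from camera to world coordinates); the wrist camera has in their place "T_tool_cam" (4x4, takes a point from camera to tool coordinates, whose origin is the TCP and whose axes are the flange's). Camera axes: x right, y down, z forward; pixel columns grow to the right and rows downward; lengths in mm; the calibration is good to about 2 mm. The wrist camera is an equidistant fisheye: a pixel r from the principal point sees the ray r / f radians off the axis. A picture is of the moment at which its call begins: read the wrist's pose just before it. camera_info takes no time and is no camera call.
- r.finish_job(): hands the job in; it is judged then, once.
The state is a dict: "time": time; "q": joint angles; "joint_velocities": joint speeds; "tau": joint torques, N m; "eef_pos": TCP position; "ee_rot": TCP orientation; "force": force on the tool from outside, world axes, zero at the start; "moment": the same for the moment, N m; "width": opening from 0.0 (shut) to 1.0 (fully open); "gripper_force": force on a finger pad.
Only numpy, scipy, OpenCV 4.12 (cv2) and the standard library are available. Lean on these libraries where they do the work, as an engineer would, in place of code of your own. Each camera call takes 0.05 s, during which the arm holds its last target. There are 200 camera calls.

## Working session

There is one attempt and no reset: what is moved stays moved. The work goes in short steps, Python scripts to look and compute and a shell command to move; the robot and the scene stay as the last step left them, time stands still between calls to the robot, and variables do not carry over. Pictures are saved under pics/ and viewed, at most 10 in all, crops included, and the job is handed in when it is done.

```bash
mkdir -p pics; ls
python3 - <<'E'
from workcell import r, eyes
import cv2, numpy as np
s=r.state(); print({k:np.round(v,3).tolist() for k,v in s.items()})
for n in ("top","scene","wrist"):
    i=eyes.camera_info(n); print(n,{k:np.round(v,3).tolist() if not isinstance(v,str) else v for k,v in i.items()})
    im=eyes.get_image(n); cv2.imwrite(f"pics/{n}0.png",im)
t=cv2.imread("pics/top0.png"); cv2.imwrite("pics/top0b.png",cv2.resize(t,(800,600),interpolation=cv2.INTER_CUBIC))
E
```

```text
pics
{'time': 0.0, 'q': [1.18, 0.125, 1.652, -0.0, 1.368, -0.083], 'joint_velocities': [0.001, -0.001, -0.0, 0.001, 0.0, 0.0], 'tau': [-0.0, -41.76, -35.993, 0.077, 0.049, -0.0], 'eef_pos': [196.71, 618.846, 213.399], 'ee_rot': [-0.0, 0.153, 0.988, -0.001], 'force': [-1.313, -0.059, -0.125], 'moment': [0.023, 0.022, -0.011], 'gripper_force': 0.0, 'width': 0.999}
top {'mtx': [[485.13, 0.0, 275.122], [0.0, 485.13, 208.974], [0.0, 0.0, 1.0]], 'cam_to_world': [[0.111, -0.97, 0.218, 269.66], [-0.994, -0.11, 0.018, -75.821], [0.006, -0.218, -0.976, 922.494], [0.0, 0.0, 0.0, 1.0]]}
scene {'mtx': [[399.21, 0.0, 279.358], [0.0, 399.21, 211.12], [0.0, 0.0, 1.0]], 'cam_to_world': [[-0.648, 0.454, -0.612, 860.082], [0.761, 0.372, -0.531, 327.985], [-0.013, -0.81, -0.587, 508.842], [0.0, 0.0, 0.0, 1.0]]}
wrist {'mtx': [[325.192, 0.0, 277.133], [0.0, 325.192, 211.679], [0.0, 0.0, 1.0]], 'T_tool_cam': [[0.001, -0.967, -0.255, 71.334], [1.0, 0.001, -0.0, 0.183], [0.001, -0.255, 0.967, -170.552], [0.0, 0.0, 0.0, 1.0]]}
```

View pics/top0b.png

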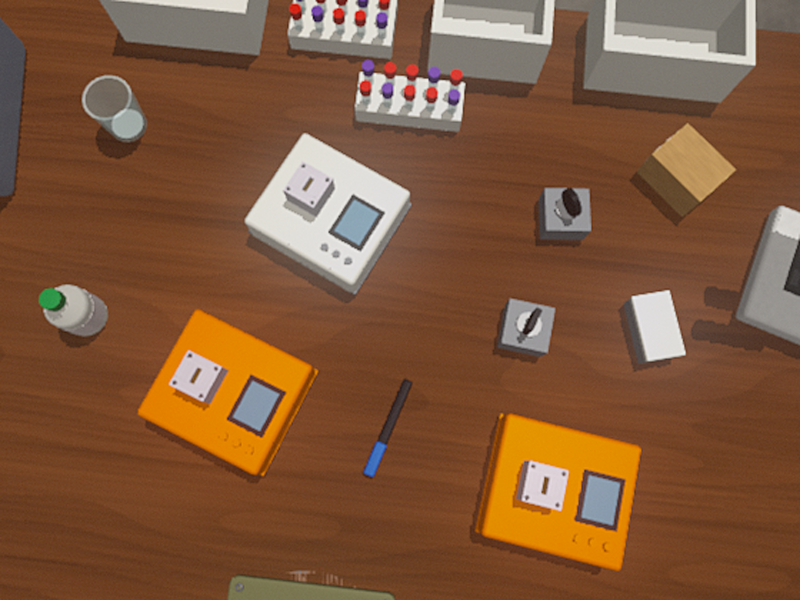

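View pics/scene0.png

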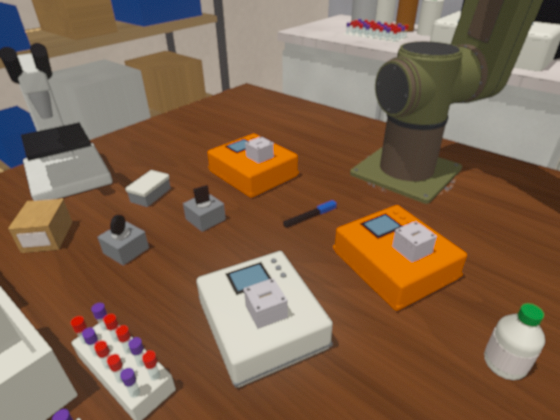

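The top view shows the white console's lock at about (308,186) of the 800x600 picture. The square-headed key stands in the block at (526,327), and the round one is at (568,210). Next I measure masks and view enlarged crops of both.

```bash
cat > h.py <<'E'
from workcell import r, eyes
import cv2, numpy as np
from scipy.spatial.transform import Rotation as R
def tool(s=None):
    s=s or r.state(); T=np.eye(4); T[:3,:3]=R.from_quat(np.r_[s["ee_rot"][1:],s["ee_rot"][0]]).as_matrix(); T[:3,3]=s["eef_pos"]; return T
def ray(n,uv,T=None):
    i=eyes.camera_info(n); K=np.array(i["mtx"]); p=(np.array(uv,float)-K[:2,2])/K[0,0]
    if n=="wrist":
        C=T@np.array(i["T_tool_cam"]); th=np.hypot(*p); d=np.r_[p/max(th,1e-9)*np.sin(th),np.cos(th)]
    else: C=np.array(i["cam_to_world"]); d=np.r_[p,1]
    return C[:3,3],C[:3,:3]@d
def at(n,uv,z,T=None):
    o,d=ray(n,uv,T); return o+d*(z-o[2])/d[2]
def pix(n,P,T=None):
    i=eyes.camera_info(n); K=np.array(i["mtx"]); C=np.array(i["cam_to_world"]) if n!="wrist" else T@np.array(i["T_tool_cam"])
    c=np.linalg.inv(C)@np.r_[P,1]; c=c[:3]
    if n=="wrist":
        h=np.hypot(c[0],c[1]); return K[:2,2]+K[0,0]*np.arctan2(h,c[2])*c[:2]/max(h,1e-9)
    return K[:2,2]+K[0,0]*c[:2]/c[2]
E
python3 - <<'E'
from h import *
t=cv2.imread("pics/top0.png")
a=cv2.resize(t[85:210,165:295],None,fx=4.5,fy=4.5,interpolation=cv2.INTER_CUBIC)[:,:390+195]
b=cv2.resize(t[200:255,340:395],(300,300),interpolation=cv2.INTER_CUBIC)
c=np.zeros((562,885-85,3),np.uint8); c[:a.shape[0],:500]=a[:,:500]; c[:300,500:]=b
cv2.imwrite("pics/crop1.png",c)
f=0.7
for n,uv,z in [("lock",(308,186),96),("con TL",(305,135),60),("con R",(410,190),60),("con B",(355,283),60),("con L",(248,213),60)]:
    print(n,at("top",np.array(uv)*f,z).round(1))
for n,uv,z in [("collar",(528,323),42),("st1",(508,299),40),("st2",(554,306),40),("st3",(547,346),40),("st4",(501,341),40),("round",(567,207),42)]:
    print(n,at("top",np.array(uv)*f,z).round(1))
print("scene lock",at("scene",(265,295),96).round(1), "stand top", at("scene",(204,202),40).round(1))
E
```

```text
lock [587.1  63.   96. ]
con TL [672.7  83.1  60. ]
con R [610.6 -65.5  60. ]
con B [476.8  -8.9  60. ]
con L [554.7 141.9  60. ]
collar [ 453.4 -236.3   42. ]
st1 [ 482.7 -208.5   40. ]
st2 [ 480.2 -268.8   40. ]
st3 [ 426.6 -263.1   40. ]
st4 [ 426.4 -203.7   40. ]
round [ 617.6 -277.5   42. ]
scene lock [591.  66.  96.] stand top [ 446.  -238.1   40. ]
```

View pics/crop1.png

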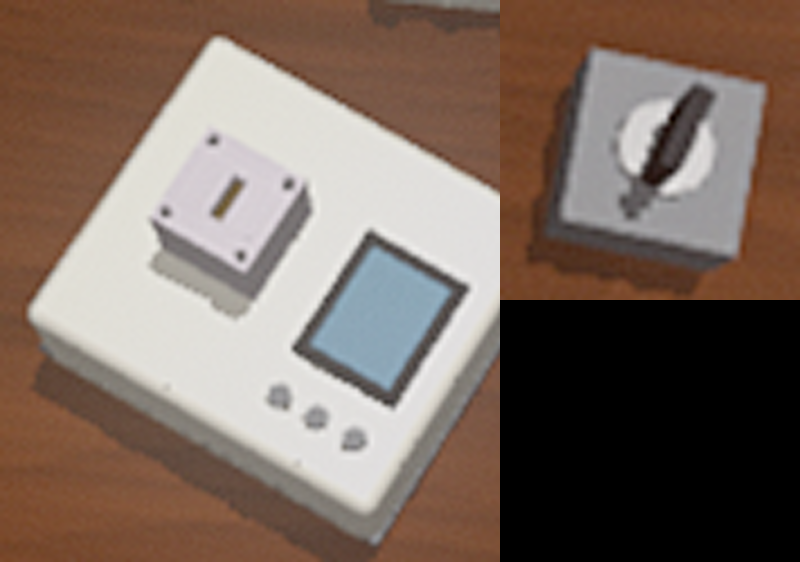

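Lock centre is near (588,64), console yaw about -25°, key near (453,-236) with its head plane at about -28°. Both agree with the given sizes. I go above the key.

```bash
python3 -m pendant '{"delta_pos":[[-2.5,-3.7,0],[-2.5,-3.7,0],[-2.5,-3.7,0],[-2.5,-3.7,0],[-2.5,-3.7,0],[-2.5,-3.7,0],[-2.5,-3.7,0],[-2.5,-3.7,0],[-2.5,-3.7,0],[-2.5,-3.7,0],[-2.5,-3.7,0],[-2.5,-3.7,0],[-2.5,-3.7,0],[-2.5,-3.7,0],[-2.5,-3.7,0],[-2.5,-3.7,0],[-2.5,-3.7,0],[-2.5,-3.7,0],[-2.5,-3.7,0],[-2.5,-3.7,0]],"rot":[[0,0,0],[0,0,0],[0,0,0],[0,0,0],[0,0,0],[0,0,0],[0,0,0],[0,0,0],[0,0,0],[0,0,0],[0,0,0],[0,0,0],[0,0,0],[0,0,0],[0,0,0],[0,0,0],[0,0,0],[0,0,0],[0,0,0],[0,0,0]]}' 6; python3 -m pendant '{"delta_pos":[[0,0,0],[0,0,0],[0,0,0]],"rot":[[0,0,0.09],[0,0,0.09],[0,0,0]]}'
python3 - <<'E'
from h import *
s=r.state(); T=tool(s); im=eyes.get_image("wrist"); cv2.imwrite("pics/w1.png",im); np.save("w1.npy",T)
print(T.round(3), s["q"], pix("wrist",[453,-236,42],T))
u,v=pix("wrist",[453,-236,42],T).astype(int)
cv2.imwrite("pics/w1c.png",cv2.resize(im[v-75:v+75,u-100:u+100],(800,600),interpolation=cv2.INTER_CUBIC)); print(u-100,v-75)
E
```

```text
time: 2.15
eef_pos: [449.2, -239.2, 214.3]
ee_rot: [-0.0, 0.154, 0.988, 0.0]
force: [-0.7, 0.5, -0.3]
width: 0.632
gripper_force: 0.0
time: 2.45
eef_pos: [449.0, -237.6, 214.1]
ee_rot: [-0.001, 0.242, 0.97, 0.0]
force: [0.4, -0.3, 0.2]
width: 0.631
gripper_force: 0.0
[[-8.83000e-01  4.69000e-01 -1.00000e-03  4.48986e+02]
 [ 4.69000e-01  8.83000e-01  1.00000e-03 -2.37582e+02]
 [ 1.00000e-03  0.00000e+00 -1.00000e+00  2.14057e+02]
 [ 0.00000e+00  0.00000e+00  0.00000e+00  1.00000e+00]] [-5.92441563e-01 -1.95043703e-01  1.96152254e+00  5.41195517e-05
  1.37628900e+00 -1.67476782e+00] [280.08559336 197.44641987]
180 122
```

View pics/w1c.png

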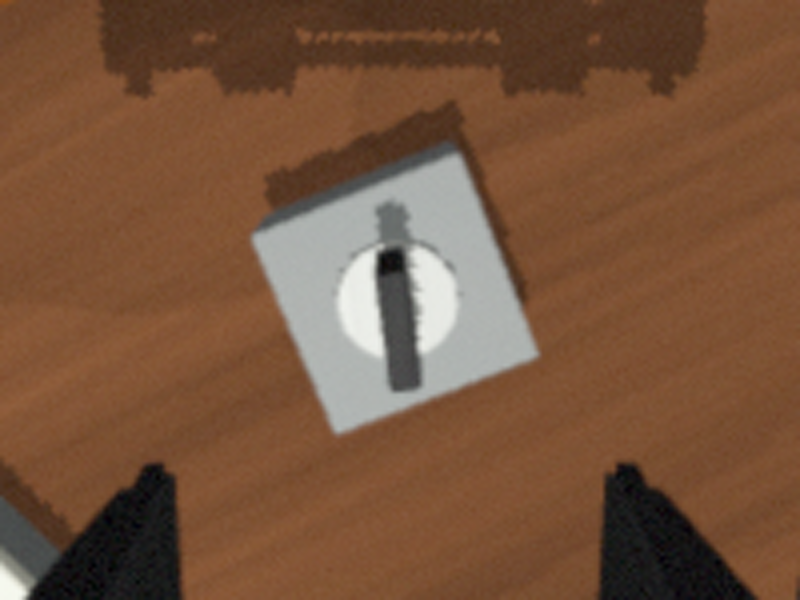

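The crop shows the collar centred at (398,300), the head's top edge from (393,272) to (405,388) and the stand corners at (252,235), (460,150), (538,354), (338,434).

Run:
```python
from h import *
T=np.load("w1.npy"); w=lambda x,y,z: at("wrist",(180+x/4,122+y/4),z,T)
c=[w(*p,40) for p in [(252,235),(460,150),(538,354),(338,434)]]
print("stand",np.mean(c,0).round(1),[round(np.linalg.norm(c[i]-c[i-1]),1) for i in range(4)])
print("collar",w(398,300,44).round(1))
a,b=w(393,272,80),w(405,388,80); print("head",a.round(1),b.round(1),((a+b)/2).round(1),np.linalg.norm(a-b),np.degrees(np.arctan2(*(a-b)[1::-1])))
m=w(398,300,44)-T[:3,3]; m2=(a+b)/2-T[:3,3]; print("tool delta",(T[:3,:3].T@m).round(1),(T[:3,:3].T@m2).round(1))
d=T[:3,:3].T@(a-b); print("in tool deg",np.degrees(np.arctan2(d[1],d[0])))
```

```text
stand [ 451.3 -236.1   40. ] [np.float64(60.5), np.float64(60.2), np.float64(60.1), np.float64(59.8)]
collar [ 451.9 -236.1   44. ]
head [ 438.3 -230.6   80. ] [ 465.1 -241.5   80. ] [ 451.7 -236.    80. ] 28.892796495010362 157.92280718052373
tool delta [ -2.1   2.6 170.1] [ -1.9   2.6 134.1]
in tool deg -5.910691130114827
```

```bash
python3 -m pendant '{"delta_pos":[[0,0,0],[-0.22,0.24,1],[0,0,3],[0,0,3],[0,0,2],[0,0,1],[0,0,0],[0,0,0]],"rot":[[0,0,-0.1],[0,0,0],[0,0,0],[0,0,0],[0,0,0],[0,0,0],[0,0,0],[0,0,0]]}' 5
python3 - <<'E'
from h import *
s=r.state(); T=tool(s); im=eyes.get_image("wrist"); cv2.imwrite("pics/w2.png",im); np.save("w2.npy",T)
u,v=pix("wrist",[452,-236,60],T).astype(int);v=min(v,345)
cv2.imwrite("pics/w2c.png",cv2.resize(im[v-75:v+75,u-100:u+100],(800,600),interpolation=cv2.INTER_CUBIC)); print(u-100,v-75, s["eef_pos"])
E
```

```text
time: 3.3
eef_pos: [452.7, -236.0, 115.4]
ee_rot: [0.001, 0.193, 0.981, -0.0]
force: [0.1, 0.6, 0.3]
width: 0.53
gripper_force: 0.0
176 151 [ 452.71667535 -235.99818081  115.3810468 ]
```

View pics/w2c.png

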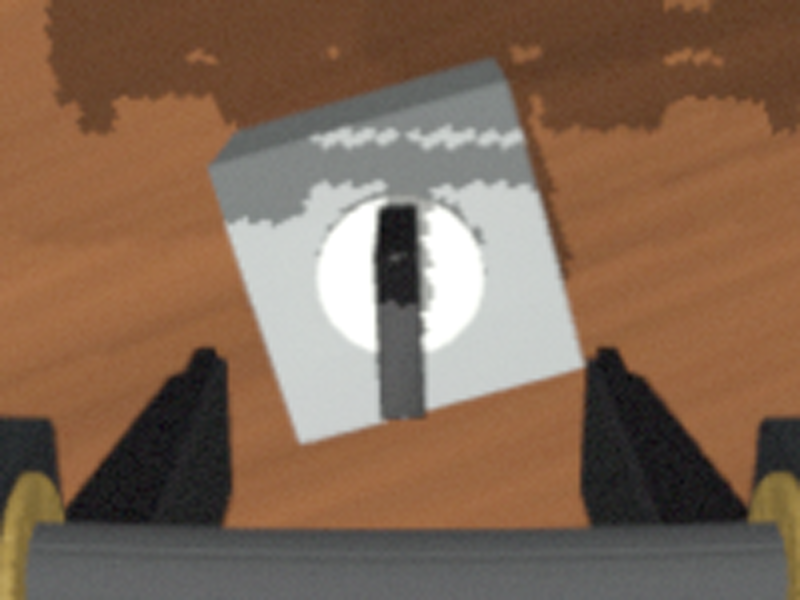

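Head sits straight between the fingers (head at column 402, fingers' middle at 405). Descend and grip.

```bash
python3 -m pendant '{"delta_pos":[[0.08,0,2],[0,0,2],[0,0,1.5],[0,0,1],[0,0,0],[0,0,0]],"rot":[[0,0,0],[0,0,0],[0,0,0],[0,0,0],[0,0,0],[0,0,0]]}'; python3 -m pendant '{"delta_pos":[[0,0,0],[0,0,0],[0,0,0],[0,0,0],[0,0,0],[0,0,0],[0,0,0],[0,0,0]],"rot":[[0,0,0],[0,0,0],[0,0,0],[0,0,0],[0,0,0],[0,0,0],[0,0,0],[0,0,0]]}' 0.0
```

```text
time: 3.95
eef_pos: [451.9, -235.9, 50.3]
ee_rot: [0.0, 0.193, 0.981, -0.0]
force: [0.6, 0.8, 1.1]
width: 0.525
gripper_force: 0.0
time: 4.75
eef_pos: [451.5, -235.6, 49.7]
ee_rot: [-0.0, 0.193, 0.981, -0.0]
force: [-0.0, -0.3, -0.6]
width: 0.083
gripper_force: 30.0
```

```bash
python3 -m pendant '{"delta_pos":[[0,0,-1],[0,0,-2],[0,0,-3],[0,0,-4],[0,0,-3],[0,0,-2],[-0.6,3.3,0],[-0.6,3.3,0],[-0.6,3.3,0],[-0.6,3.3,0],[-0.6,3.3,0],[-0.6,3.3,0],[-0.6,3.3,0],[-0.7,3.3,0],[-0.7,3.3,0],[-0.7,3.2,0],[0,0,0],[0,0,0]],"rot":[[0,0,0],[0,0,0],[0,0,0],[0,0,0],[0,0,0],[0,0,0],[0,0,0],[0,0,0],[0,0,0],[0,0,0],[0,0,0],[0,0,0],[0,0,0],[0,0,0],[0,0,0],[0,0,0],[0,0,0],[0,0,0]]}'
python3 - <<'E'
from h import *
s=r.state(); T=tool(s); im=eyes.get_image("wrist"); cv2.imwrite("pics/w3.png",im); np.save("w3.npy",T)
u,v=pix("wrist",[588,64,96],T).astype(int); print(u-100,v-75,s["eef_pos"])
cv2.imwrite("pics/w3c.png",cv2.resize(im[v-75:v+75,u-100:u+100],(800,600),interpolation=cv2.INTER_CUBIC))
E
```

```text
time: 6.55
eef_pos: [634.1, 45.6, 199.8]
ee_rot: [-0.0, 0.192, 0.981, -0.0]
force: [0.4, -0.0, -1.1]
width: 0.083
gripper_force: 30.0
176 78 [634.11211432  45.55000785 199.78169604]
```

View pics/w3c.png

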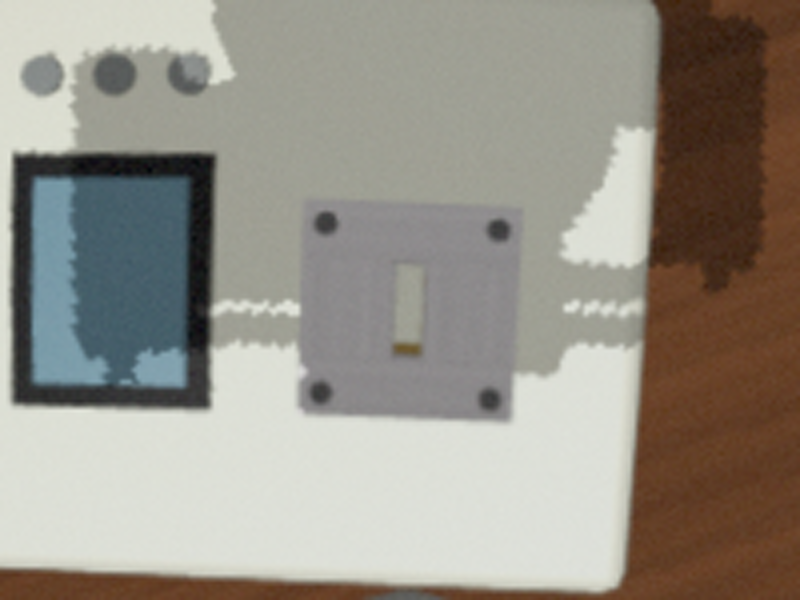

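The crop shows the lock's corners at (302,200), (523,208), (512,420), (299,412), and the slot spans columns 394–423 and rows 263–356.

Run:
```python
from h import *
T=np.load("w3.npy"); w=lambda x,y,z=96: at("wrist",(176+x/4,78+y/4),z,T)
c=[w(*p) for p in [(302,200),(523,208),(512,420),(299,412)]]
s=[w(*p) for p in [(395,262),(425,264),(421,357),(392,356)]]
d=lambda a,b:np.degrees(np.arctan2(*(a-b)[1::-1])).round(1)
for n,q in (("lock",c),("slot",s)):
    print(n,np.mean(q,0).round(1),[round(np.linalg.norm(q[i]-q[i-1]),1) for i in range(4)],d(q[0],q[3]),d(q[1],q[2]),d(q[1],q[0])+90,d(q[2],q[3])+90)
b=[w(*p) for p in [(326,222),(499,230),(489,399),(320,392)]]
print("bolts",np.mean(b,0).round(1),d(b[0],b[3]),d(b[1],b[2]),d(b[1],b[0])+90,d(b[2],b[3])+90)
print("toolx",d(T[:3,0],0*T[:3,0]))
cf=[w(660,5,60),w(622,590,60)]; print("console right edge",d(cf[0],cf[1]))
ci=[w(14,153,60),w(215,155,60),w(211,408,60),w(13,405,60)]
print("screen",np.mean(ci,0).round(1),d(ci[0],ci[3]),d(ci[1],ci[2]),d(ci[1],ci[0])+90,d(ci[2],ci[3])+90)
```

```text
lock [590.   64.5  96. ] [np.float64(45.2), np.float64(46.3), np.float64(45.3), np.float64(45.6)] 156.5 155.7 155.9 155.7
slot [589.8  64.4  96. ] [np.float64(20.0), np.float64(6.3), np.float64(19.8), np.float64(6.1)] 156.0 155.6 154.1 155.9
bolts [590.1  64.4  96. ] 155.4 155.1 155.3 155.5
toolx 157.9
console right edge 155.6
screen [ 5.582e+02 -3.000e-01  6.000e+01] 155.5 155.9 154.9 156.2
```

Run:
```python
from h import *
im=cv2.imread("pics/w3.png"); print("wrist rows 140..170, cols 271..285 (R,B)")
for v in range(141,171): print(v,[f"{im[v,u,2]}/{im[v,u,0]}" for u in range(272,285)])
t=cv2.imread("pics/top0.png"); p=pix("top",[590,64.4,96]); print(p); u0,v0=p.round().astype(int)
for v in range(v0-8,v0+9): print(v,[f"{t[v,u,2]}/{t[v,u,0]}" for u in range(u0-6,u0+7)])
```

```text
wrist rows 140..170, cols 271..285 (R,B)
141 ['139/138', '140/135', '142/140', '140/138', '141/138', '142/139', '140/139', '138/138', '140/139', '139/137', '142/141', '139/138', '141/141']
142 ['141/139', '139/138', '139/137', '138/136', '140/138', '137/136', '137/135', '138/137', '137/135', '139/139', '138/137', '137/137', '135/135']
143 ['141/138', '139/134', '129/127', '132/131', '135/131', '131/129', '134/130', '134/131', '136/133', '135/134', '136/134', '137/136', '141/140']
144 ['138/136', '139/139', '135/133', '145/138', '153/144', '150/141', '150/142', '145/138', '143/135', '141/135', '139/137', '140/137', '142/141']
145 ['141/139', '139/138', '139/137', '147/140', '156/147', '156/146', '157/145', '156/146', '157/145', '149/141', '138/135', '142/139', '143/141']
146 ['141/141', '138/139', '136/135', '145/139', '157/146', '156/148', '161/150', '158/146', '156/146', '149/139', '137/132', '140/138', '142/141']
147 ['140/140', '143/140', '142/138', '151/142', '156/147', '159/150', '161/149', '159/147', '156/145', '148/136', '135/127', '139/138', '142/140']
148 ['143/141', '139/13
[... 5187 characters left out ...]
182/175', '157/129', '173/156', '213/212', '217/216', '214/212', '214/212', '215/213', '214/212', '214/212']
134 ['214/212', '215/213', '217/215', '214/212', '202/196', '204/199', '218/217', '214/212', '215/213', '216/215', '215/212', '213/212', '215/213']
135 ['212/210', '213/213', '214/213', '214/212', '214/213', '214/212', '212/211', '214/212', '216/213', '216/214', '215/213', '214/212', '216/214']
136 ['214/212', '214/212', '215/212', '214/212', '214/213', '214/213', '214/210', '214/212', '213/211', '214/212', '215/214', '216/215', '214/212']
137 ['217/214', '215/212', '213/211', '213/210', '214/212', '214/212', '214/212', '213/211', '214/212', '214/212', '208/207', '207/205', '213/211']
```

The slot is a real see-through hole at (589.8, 64.4), yaw 155.6°, and its measured 20 x 6.2 mm matches the given size. I move above it, turn 0.04 and come down to about 4 mm over the face.

```bash
python3 -m pendant '{"delta_pos":[[1.2,0,0],[2.4,0.08,0],[1.27,0,1],[0,0,2],[0,0,2],[0,0,1],[0,0,0],[0,0,0]],"rot":[[0,0,0],[0,0,0],[0,0,0],[0,0,0.04],[0,0,0],[0,0,0],[0,0,0],[0,0,0]]}'
python3 - <<'E'
from h import *
s=r.state(); T=tool(s); im=eyes.get_image("wrist"); cv2.imwrite("pics/w4.png",im); np.save("w4.npy",T)
print(s["eef_pos"],np.degrees(np.arctan2(T[1,0],T[0,0])), s["force"],s["moment"])
u,v=pix("wrist",[590,64,98],T).astype(int); v=min(v,345);print(u-100,v-75)
cv2.imwrite("pics/w4c.png",cv2.resize(im[v-75:v+75,u-100:u+100],(800,600),interpolation=cv2.INTER_CUBIC))
E
```

```text
time: 7.4
eef_pos: [589.4, 64.0, 140.4]
ee_rot: [0.0, 0.213, 0.977, 0.0]
force: [-0.0, -0.4, -0.4]
width: 0.082
gripper_force: 30.0
[589.41858595  63.97497683 140.35147784] 155.45533317478188 [-0.03080686 -0.40668276 -0.38851675] [ 0.0315578  -0.05483134  0.00596291]
177 158
```

View pics/w4c.png

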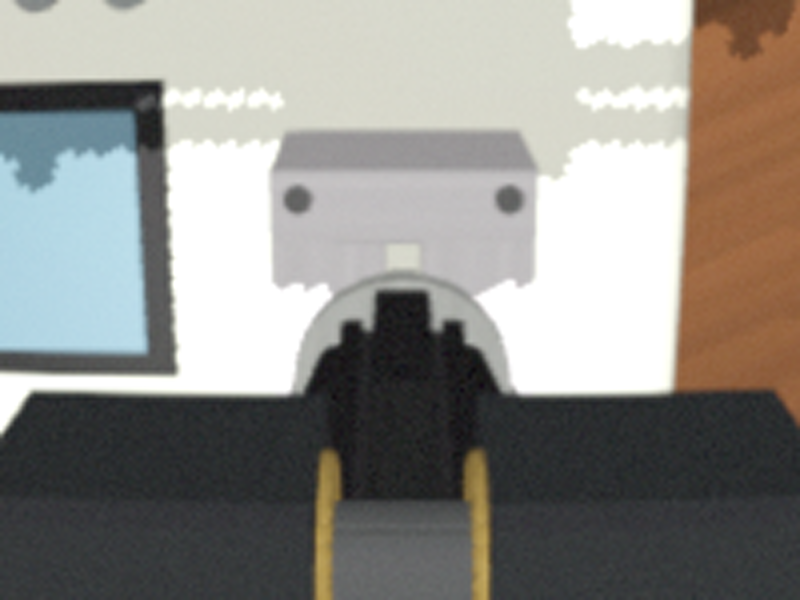

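The view shows the slot at columns 387–420 and the collar's centre at 403, so they line up. The slot's far end is at row 242, and I use it to check x.

```bash
python3 - <<'E'
from h import *
T=np.load("w4.npy"); p=at("wrist",(177+403.5/4,158+242/4),96,T); q=T[:3,:3].T@(p-T[:3,3]); print(q, "slot centre in tool x", q[0]-9.75)
z=at("wrist",(177+403/4,158+272/4),108,T); print("collar rim", T[:3,:3].T@(z-T[:3,3])-[16,0,0])
E
python3 -m pendant '{"delta_pos":[[0,0,0.3],[0,0,0.1],[0,0,0.1],[0,0,0]],"rot":[[0,0,0],[0,0,0],[0,0,0],[0,0,0]]}'
```

```text
[ 9.91511862  0.62247224 44.34619519] slot centre in tool x 0.16511862424264834
collar rim [-7.75098812  0.52313909 32.34708338]
time: 7.85
eef_pos: [589.4, 64.4, 134.6]
ee_rot: [-0.0, 0.212, 0.977, -0.0]
force: [-0.6, 0.2, -0.2]
width: 0.084
gripper_force: 30.0
```

```bash
python3 -m pendant '{"delta_pos":[[0,0,0.1],[0,0,0.1],[0,0,0.1],[0,0,0]],"rot":[[0,0,0],[0,0,0],[0,0,0],[0,0,0]]}';python3 -m pendant '{"delta_pos":[[0,0,0.1],[0,0,0.1],[0,0,0]],"rot":[[0,0,0],[0,0,0],[0,0,0]]}'
```

```text
time: 8.25
eef_pos: [589.3, 64.3, 131.4]
ee_rot: [-0.0, 0.212, 0.977, -0.0]
force: [0.4, 0.3, -1.5]
width: 0.083
gripper_force: 30.0
time: 8.55
eef_pos: [589.3, 64.3, 129.4]
ee_rot: [-0.0, 0.212, 0.977, -0.0]
force: [-0.2, -0.3, -0.1]
width: 0.086
gripper_force: 30.0
```

No contact at 2.6 mm below the face: it's entering. Continue gently.

```bash
python3 -m pendant '{"delta_pos":[[0,0,0.1],[0,0,0.1],[0,0,0.1],[0,0,0]],"rot":[[0,0,0],[0,0,0],[0,0,0],[0,0,0]]}';python3 -m pendant '{"delta_pos":[[0,0,0.15],[0,0,0.15],[0,0,0.15],[0,0,0.15],[0,0,0]],"rot":[[0,0,0],[0,0,0],[0,0,0],[0,0,0],[0,0,0]]}'
```

```text
time: 8.95
eef_pos: [589.3, 64.3, 126.4]
ee_rot: [-0.0, 0.212, 0.977, -0.0]
force: [0.5, 0.0, -0.1]
width: 0.087
gripper_force: 30.0
time: 9.45
eef_pos: [589.2, 64.3, 120.2]
ee_rot: [-0.0, 0.212, 0.977, -0.0]
force: [-0.4, 0.4, -1.6]
width: 0.085
gripper_force: 30.0
```

```bash
python3 -m pendant '{"delta_pos":[[0,0,0.2],[0,0,0.2],[0,0,0.2],[0,0,0.2],[0,0,0.2],[0,0,0]],"rot":[[0,0,0],[0,0,0],[0,0,0],[0,0,0],[0,0,0],[0,0,0]]}';python3 -m pendant '{"delta_pos":[[0,0,0.1],[0,0,0.1],[0,0,0.1],[0,0,0]],"rot":[[0,0,0],[0,0,0],[0,0,0],[0,0,0]]}'
```

```text
time: 10.05
eef_pos: [589.1, 64.3, 110.2]
ee_rot: [-0.0, 0.212, 0.977, -0.0]
force: [0.2, -0.6, -0.7]
width: 0.083
gripper_force: 30.0
time: 10.45
eef_pos: [589.3, 64.3, 107.5]
ee_rot: [-0.0, 0.212, 0.977, -0.0]
force: [-0.1, -0.5, 0.0]
width: 0.079
gripper_force: 30.0
```

```bash
python3 -m pendant '{"delta_pos":[[0,0,0.1],[0,0,0]],"rot":[[0,0,0],[0,0,0]]}';python3 -m pendant '{"delta_pos":[[0,0,0.05],[0,0,0.05],[0,0,0]],"rot":[[0,0,0],[0,0,0],[0,0,0]]}'
```

```text
time: 10.65
eef_pos: [589.3, 64.3, 106.5]
ee_rot: [-0.0, 0.212, 0.977, -0.0]
force: [-0.5, 0.1, -0.4]
width: 0.08
gripper_force: 30.0
time: 10.95
eef_pos: [589.5, 64.3, 105.7]
ee_rot: [0.0, 0.212, 0.977, 0.0]
force: [0.1, 0.5, -0.5]
width: 0.085
gripper_force: 30.0
```

```bash
python3 -m pendant '{"delta_pos":[[0,0,0.05],[0,0,0]],"rot":[[0,0,0],[0,0,0]]}';python3 -m pendant '{"delta_pos":[[0,0,0.05],[0,0,0]],"rot":[[0,0,0],[0,0,0]]}';python3 -m pendant '{"delta_pos":[[0,0,0.05],[0,0,0]],"rot":[[0,0,0],[0,0,0]]}'
```

```text
time: 11.15
eef_pos: [589.5, 64.3, 105.7]
ee_rot: [0.0, 0.212, 0.977, -0.0]
force: [-1.5, -0.0, 2.7]
width: 0.082
gripper_force: 30.0
time: 11.35
eef_pos: [589.6, 64.4, 105.7]
ee_rot: [0.0, 0.212, 0.977, 0.0]
force: [-3.0, 0.2, 5.5]
width: 0.084
gripper_force: 30.0
time: 11.55
eef_pos: [589.6, 64.3, 105.6]
ee_rot: [0.0, 0.212, 0.977, -0.0]
force: [-3.4, 0.4, 7.1]
width: 0.084
gripper_force: 30.0
```

Collar is seated (7 N, the z stop at 105.7). Turn clockwise, watching the moment.

```bash
python3 -m pendant '{"delta_pos":[[0,0,-0.05],[0,0,0],[0,0,0],[0,0,0],[0,0,0],[0,0,0],[0,0,0]],"rot":[[0,0,0],[0,0,0.08],[0,0,0.08],[0,0,0.08],[0,0,0.08],[0,0,0.08],[0,0,0]]}'; python3 -c "from h import *; s=r.state(); print(s['moment'],s['q'],tool()[:3,0])"
```

```text
time: 12.25
eef_pos: [590.0, 64.1, 105.7]
ee_rot: [0.001, 0.402, 0.916, 0.0]
force: [-1.5, -1.3, 5.5]
width: 0.082
gripper_force: 30.0
[-0.26886633  0.40314573  0.05027799] [ 1.80118068e-02  9.18241162e-02  1.87540588e+00 -6.56463526e-04
  1.17290926e+00 -7.24933105e-01] [-0.67664566  0.73630744 -0.00141695]
```

```bash
python3 -m pendant '{"delta_pos":[[0,0,0],[0,0,0],[0,0,0],[0,0,0],[0,0,0],[0,0,0],[0,0,0],[0,0,0],[0,0,0],[0,0,0],[0,0,0]],"rot":[[0,0,0.08],[0,0,0.08],[0,0,0.08],[0,0,0.08],[0,0,0.08],[0,0,0.08],[0,0,0.08],[0,0,0.08],[0,0,0.08],[0,0,0.08],[0,0,0]]}'; python3 -c "from h import *; s=r.state(); print(s['moment'],s['q'][5],tool()[:3,0])"; python3 -m pendant '{"delta_pos":[[0,0,0],[0,0,0],[0,0,0]],"rot":[[0,0,0.05],[0,0,0.05],[0,0,0]]}';python3 -c "from h import *; s=r.state(); print(s['moment'],s['q'][5],tool()[:3,0])"
```

```text
time: 13.35
eef_pos: [589.8, 63.9, 105.6]
ee_rot: [0.001, 0.727, 0.687, -0.0]
force: [-2.4, -1.4, 6.1]
width: 0.082
gripper_force: 30.0
[-0.47829081  0.58612251  0.06211628] 0.0746091287640574 [ 5.62745716e-02  9.98415020e-01 -7.87149354e-04]
time: 13.65
eef_pos: [589.7, 63.9, 105.6]
ee_rot: [0.001, 0.76, 0.65, -0.0]
force: [-2.1, -0.9, 6.2]
width: 0.082
gripper_force: 30.0
[-0.39084298  0.56516656 -0.00577284] 0.1740944788190825 [ 1.55217070e-01  9.87880109e-01 -7.42595941e-04]
```

```bash
for i in 1 2; do python3 -m pendant '{"delta_pos":[[0,0,0],[0,0,0]],"rot":[[0,0,0.04],[0,0,0]]}' | grep time;python3 -c "from h import *; s=r.state(); print(s['moment'][2],s['q'][5])"; done
```

```text
time: 13.85
0.00407978601516514 0.2139305272163708
time: 14.05
0.20378569387393655 0.25335642742602776
```

```bash
for i in 1 2; do python3 -m pendant '{"delta_pos":[[0,0,0],[0,0,0]],"rot":[[0,0,0.03],[0,0,0]]}' | grep -E "time|force";python3 -c "from h import *; s=r.state(); print(s['moment'][2],s['q'][5],tool()[:3,0])"; done
```

```text
time: 14.25
force: [-2.3, -2.7, 6.3]
gripper_force: 30.1
0.42876864014083366 0.2826239087211459 [ 0.26095677  0.96534998 -0.00098722]
time: 14.45
force: [-2.0, -1.8, 5.5]
gripper_force: 30.3
0.574249199269566 0.31231264975590467 [ 0.28947347  0.95718551 -0.00100411]
```

Stop felt clearly (0.57 N m). Now turn back.

```bash
python3 -m pendant '{"delta_pos":[[0,0,0],[0,0,0],[0,0,0],[0,0,0],[0,0,0],[0,0,0],[0,0,0],[0,0,0],[0,0,0],[0,0,0],[0,0,0],[0,0,0],[0,0,0],[0,0,0],[0,0,0],[0,0,0],[0,0,0],[0,0,0],[0,0,0]],"rot":[[0,0,-0.08],[0,0,-0.08],[0,0,-0.08],[0,0,-0.08],[0,0,-0.08],[0,0,-0.08],[0,0,-0.08],[0,0,-0.08],[0,0,-0.08],[0,0,-0.08],[0,0,-0.08],[0,0,-0.08],[0,0,-0.08],[0,0,-0.08],[0,0,-0.08],[0,0,-0.08],[0,0,-0.08],[0,0,-0.08],[0,0,0]]}'; python3 -c "from h import *; s=r.state(); print(s['moment'],s['q'][5],np.degrees(np.arctan2(*tool()[1::-1,0])))"; for i in 1 2 3; do python3 -m pendant '{"delta_pos":[[0,0,0],[0,0,0]],"rot":[[0,0,-0.04],[0,0,0]]}' | grep -E "time|force";python3 -c "from h import *; s=r.state(); print(s['moment'][2],s['q'][5])"; done
```

```text
time: 16.35
eef_pos: [589.7, 64.3, 105.7]
ee_rot: [0.0, 0.211, 0.978, -0.0]
force: [-3.2, -1.6, 6.7]
width: 0.08
gripper_force: 30.0
[-0.11952938  0.56637472  0.08359268] -1.1279115158147794 155.66710395864735
time: 16.55
force: [-2.8, -1.4, 6.5]
gripper_force: 30.0
0.01918271862018712 -1.1672100972691672
time: 16.75
force: [-3.6, 0.2, 6.1]
gripper_force: 30.0
0.058188396227627 -1.2071948453084849
time: 16.95
force: [-3.5, -0.0, 6.3]
gripper_force: 30.0
0.05954167367417513 -1.2471770753812608
```

```bash
for i in 1 2 3 4; do python3 -m pendant '{"delta_pos":[[0,0,0],[0,0,0]],"rot":[[0,0,-0.03],[0,0,0]]}' | grep -E "time";python3 -c "from h import *; s=r.state(); print(s['moment'][2],s['q'][5])"; done
```

```text
time: 17.15
-0.06584913233567621 -1.2769189149075268
time: 17.35
-0.25724320834593867 -1.30635623708806
time: 17.55
-0.45987950989341037 -1.3358518514033852
time: 17.75
-0.5879783125744068 -1.3655560141719707
```

```bash
python3 -m pendant '{"delta_pos":[[0,0,0],[0,0,0],[0,0,0],[0,0,0]],"rot":[[0,0,0.08],[0,0,0.08],[0,0,0.075],[0,0,0]]}'; python3 -m pendant '{"delta_pos":[[0,0,-0.15],[0,0,-0.15],[0,0,-0.15],[0,0,-0.15],[0,0,0]],"rot":[[0,0,0],[0,0,0],[0,0,0],[0,0,0],[0,0,0]]}'
```

```text
time: 18.15
eef_pos: [590.3, 64.2, 105.7]
ee_rot: [0.001, 0.209, 0.978, 0.0]
force: [-0.6, -0.7, 5.5]
width: 0.081
gripper_force: 30.0
time: 18.65
eef_pos: [589.4, 64.3, 110.7]
ee_rot: [0.0, 0.21, 0.978, 0.0]
force: [-0.1, -0.7, -1.1]
width: 0.085
gripper_force: 30.0
```

```bash
python3 -m pendant '{"delta_pos":[[0,0,-0.15],[0,0,-0.15],[0,0,0]],"rot":[[0,0,0],[0,0,0],[0,0,0]]}'; python3 -m pendant '{"delta_pos":[[0,0,-0.3],[0,0,-0.3],[0,0,-0.3],[0,0,0]],"rot":[[0,0,0],[0,0,0],[0,0,0],[0,0,0]]}'
```

```text
time: 18.95
eef_pos: [589.6, 64.3, 114.0]
ee_rot: [0.0, 0.21, 0.978, 0.0]
force: [-0.4, -0.2, -0.2]
width: 0.083
gripper_force: 30.0
time: 19.35
eef_pos: [589.9, 64.3, 123.5]
ee_rot: [0.001, 0.21, 0.978, 0.0]
force: [0.8, 0.3, -0.4]
width: 0.081
gripper_force: 30.0
```

```bash
python3 -m pendant '{"delta_pos":[[0,0,-0.5],[0,0,-1],[0,0,-2],[0,0,-2.5],[0,0,-1.6],[0.03,-3.3,0],[0.03,-3.3,0],[0.03,-3.3,0],[0.03,-3.3,0],[0.03,-3.3,0],[0.03,-3.3,0],[0.03,-3.3,0],[0.03,-3.3,0],[0.03,-3.3,0],[0.03,-3.36,0],[0,0,0],[0,0,0]],"rot":[[0,0,0],[0,0,0],[0,0,0],[0,0,0],[0,0,0],[0,0,0],[0,0,0],[0,0,0],[0,0,0],[0,0,0],[0,0,0],[0,0,0],[0,0,0],[0,0,0],[0,0,0],[0,0,0],[0,0,0]]}'
```

```text
time: 21.05
eef_pos: [450.9, -236.3, 199.1]
ee_rot: [0.0, 0.211, 0.978, 0.0]
force: [-0.0, -0.1, -0.8]
width: 0.084
gripper_force: 30.0
```

```bash
python3 -m pendant '{"delta_pos":[[-0.03,0.03,2],[0,0,3],[0,0,3],[0,0,2],[0,0,1.2],[0,0,0],[0,0,0]],"rot":[[0,0,0],[0,0,0],[0,0,0],[0,0,0],[0,0,0],[0,0,0],[0,0,0]]}'
python3 - <<'E'
from h import *
s=r.state(); T=tool(s); im=eyes.get_image("wrist"); cv2.imwrite("pics/w5.png",im); np.save("w5.npy",T)
u,v=pix("wrist",[452,-236,40],T).astype(int);v=min(v,345)
for x,y in [(0,0)]: print(pix("wrist",[451.3,-236.1,40],T),u-100,v-75)
cv2.imwrite("pics/w5c.png",cv2.resize(im[v-75:v+75,u-100:u+100],(800,600),interpolation=cv2.INTER_CUBIC))
E
```

```text
time: 21.75
eef_pos: [452.2, -235.6, 87.6]
ee_rot: [0.001, 0.209, 0.978, -0.0]
force: [0.4, -0.8, -1.0]
width: 0.083
gripper_force: 30.0
[275.82808681 229.78569745] 176 155
```

View pics/w5c.png

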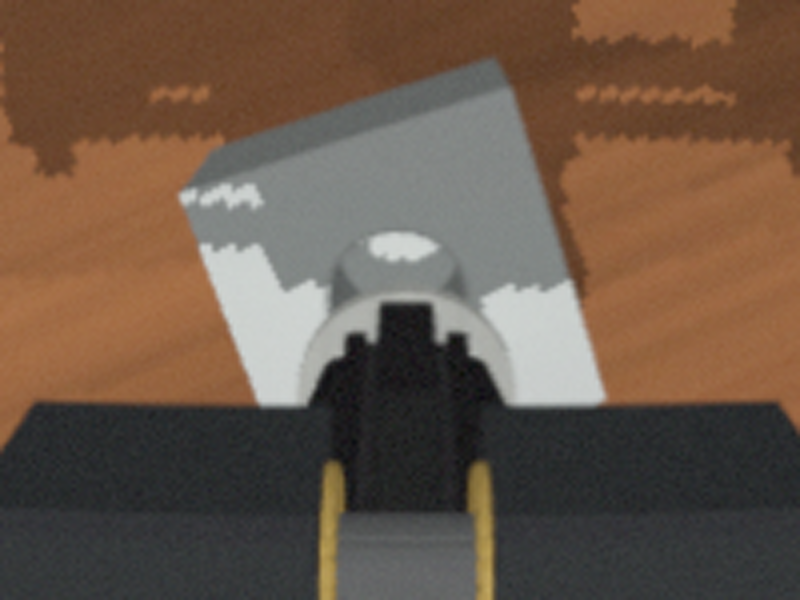

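The hole shows at columns 330–468 with its far edge at row 231, and the collar is centred at 405. Now the numeric check.

Run:
```python
from h import *
T=np.load("w5.npy")
for n,x,y,z in (("hole far",400,231,40),("hole L",331,285,40),("hole R",469,285,40),("collar far",405,292,82),("c1",180,194,40),("c2",513,90,40)):
    p=at("wrist",(176+x/4,155+y/4),z,T); print(n,p.round(1),(T[:3,:3].T@(p-T[:3,3])).round(1))
print("stand",T[:3,:3].T@(np.array([451.3,-236.1,40])-T[:3,3]))
```

```text
hole far [ 440.  -230.9   40. ] [13.2 -0.7 47.5]
hole L [ 444. -246.   40.] [  3.3 -12.8  47.6]
hole R [ 453.9 -223.9   40. ] [ 3.3 11.4 47.5]
collar far [ 438.3 -229.2   82. ] [15.4  0.2  5.5]
c1 [ 418.3 -263.1   40. ] [ 19.8 -39.   47.5]
c2 [ 425.2 -203.3   40. ] [37.9 18.5 47.5]
stand [ 0.72190926 -0.80008155 47.55405211]
```

```bash
python3 -m pendant '{"delta_pos":[[0.14,-0.08,0],[0,0,0.3],[0,0,0.4],[0,0,0.4],[0,0,0]],"rot":[[0,0,0],[0,0,0],[0,0,0],[0,0,0],[0,0,0]]}'; python3 -m pendant '{"delta_pos":[[0,0,0.5],[0,0,0.5],[0,0,0.5],[0,0,0.4],[0,0,0.3],[0,0,0]],"rot":[[0,0,0],[0,0,0],[0,0,0],[0,0,0],[0,0,0],[0,0,0]]}'
```

```text
time: 22.3
eef_pos: [449.2, -235.6, 74.7]
ee_rot: [-0.001, 0.21, 0.978, 0.0]
force: [0.3, 0.0, -1.2]
width: 0.079
gripper_force: 30.0
time: 22.9
eef_pos: [449.5, -235.7, 53.0]
ee_rot: [-0.001, 0.21, 0.978, 0.0]
force: [-0.1, 0.2, -0.3]
width: 0.083
gripper_force: 30.0
```

```bash
python3 -m pendant '{"delta_pos":[[-0.15,0.03,0],[0,0,0.15],[0,0,0.1],[0,0,0]],"rot":[[0,0,0],[0,0,0],[0,0,0],[0,0,0]]}'; python3 -m pendant '{"delta_pos":[[0,0,0.05],[0,0,0]],"rot":[[0,0,0],[0,0,0]]}';  python3 -m pendant '{"delta_pos":[[0,0,0.05],[0,0,0]],"rot":[[0,0,0],[0,0,0]]}'
```

```text
time: 23.3
eef_pos: [451.3, -236.2, 51.1]
ee_rot: [-0.0, 0.21, 0.978, 0.0]
force: [-0.1, 0.8, -0.4]
width: 0.082
gripper_force: 30.0
time: 23.5
eef_pos: [451.3, -236.3, 50.6]
ee_rot: [-0.0, 0.21, 0.978, -0.0]
force: [-1.1, 0.9, -0.2]
width: 0.082
gripper_force: 30.0
time: 23.7
eef_pos: [451.3, -236.2, 50.1]
ee_rot: [-0.0, 0.21, 0.978, 0.0]
force: [-0.0, 0.2, -0.7]
width: 0.08
gripper_force: 30.0
```

```bash
for i in 1 2; do python3 -m pendant '{"delta_pos":[[0,0,0.05],[0,0,0]],"rot":[[0,0,0],[0,0,0]]}' | grep -E "^force|eef"; done
```

```text
eef_pos: [451.4, -236.3, 49.7]
force: [0.6, -0.1, -0.6]
eef_pos: [451.4, -236.3, 49.7]
force: [-2.2, 0.9, 4.3]
```

Collar is down on the block (4 N). Release and rise.

```bash
python3 -m pendant '{"delta_pos":[[0,0,-0.05],[0,0,0],[0,0,0],[0,0,0],[0,0,0],[0,0,0]],"rot":[[0,0,0],[0,0,0],[0,0,0],[0,0,0],[0,0,0],[0,0,0]]}' 5; python3 -m pendant '{"delta_pos":[[0,0,-1],[0,0,-2],[0,0,-3],[0,0,-4],[0,0,-4],[0,0,-2],[0,0,0],[0,0,0]],"rot":[[0,0,0],[0,0,0],[0,0,0],[0,0,0],[0,0,0],[0,0,0],[0,0,0],[0,0,0]]}'
python3 - <<'E'
from h import *
s=r.state(); T=tool(s); im=eyes.get_image("wrist"); np.save("w6.npy",T)
t=eyes.get_image("top"); p=pix("top",[590,64.4,96]).round().astype(int); k=pix("top",[451,-236,50]).round().astype(int)
u,v=pix("wrist",[452,-236,42],T).astype(int); print(u-50,v-37)
c=np.hstack([cv2.resize(x,(400,300),interpolation=cv2.INTER_CUBIC) for x in (im[v-37:v+38,u-50:u+50],t[k[1]-30:k[1]+30,k[0]-40:k[0]+40])])
cv2.imwrite("pics/w6c.png",c)
E
```

```text
time: 24.7
eef_pos: [451.3, -236.3, 49.6]
ee_rot: [-0.0, 0.21, 0.978, -0.0]
force: [0.1, -0.2, 0.7]
width: 0.505
gripper_force: 0.0
time: 25.5
eef_pos: [451.2, -236.3, 209.8]
ee_rot: [0.0, 0.21, 0.978, -0.0]
force: [0.2, 0.9, -0.3]
width: 0.527
gripper_force: 0.0
227 158
```

View pics/w6c.png

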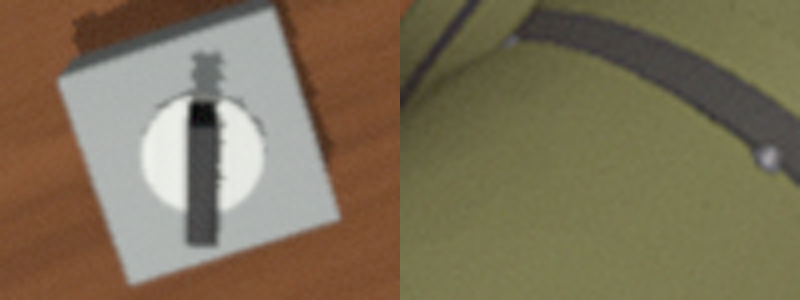

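The key stands upright with its collar centred at (202,153), against a stand centre of (201,147), so about 1.5 mm off. Hand in.

```bash
python3 -c "
from workcell import r
print(r.finish_job())"
```

```text
the job is handed in; nothing more can be done
None
```

I turned the key in the lock to its stop and back home, drew it out, stood it back in its own stand about 1.5 mm off centre, and handed the job in at about 26 s; no verdict was returned.

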